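Find the objective that still has its glass and show it over the lamp

ROBOT

A 6-joint arm with a two-finger parallel gripper is mounted at the origin on the work surface. World frame = base frame: x ahead of the robot, y to its left, z up, the work surface at z = 0. Lengths are in m, angles in rad, forces in N, time in s.
With the tool pointing down it reaches from about 0.35 to 0.775 m from the base axis. Payload 5.5 kg.
Tool frame: the origin (TCP) lies midway between the tips of the shut fingers; the grasp point (between the pads) lies 19 mm behind it; z points along the fingers, x is the direction in which the jaws open and shut, and the axes are right-handed (so a half turn about z gives the same grasp; the last joint's range is limited). The gripper opens to 85 mm and grips with 20 to 120 N. Pads are 22 mm wide; open, the fingers measure 114 mm over their backs; the gripper's body (76 mm by 85 mm) begins 54 mm behind the grasp point. The pads swing forward as they close: fully open they stand 13 mm farther back than shut.
Start: joints at [-1.264, 0.313, 0.046, 1.304, 0, 1.431], TCP at [0.248, -0.519, 0.231] pointing down, gripper open.
Joint ranges: [-2.76, 2.76], [-0.86, 1.69], [-1.03, 1.26], [-2.2, 2.34], [-1.47, 1.5], [-3.14, 3.14]. Speed limits (rad/s): [2.57, 2.57, 3.14, 3.14, 3.14, 3.14].

INTERFACE

Orientations are given as a unit quaternion [w, x, y, z].
In Python, from workcell import env gives the robot as it stands.
- The arm moves only by the tool servo_tool, never from a script. Its argument "targets" is a list of rows, each an object with "xyz": the shift along the tool's x, y, z in m, a list of three; "twist": the turn, a rotation vector about the tool's x, y, z in rad, a list of three; "jaw": the opening, from 0 (shut) to 1 (fully open). A call has 1 to 12 rows; each row is the pose to reach, as a shift and turn from the pose commanded when the call began, along the tool's axes at that moment; what a row does not reach only later rows make up. A row lasts 1/12 s, in which the tool goes at most 41.7 mm and 7.16 degrees, less where a joint would pass 70% of its speed; a pose out of reach is approached as far as the arm can. A call with a gripper value outside its range is refused whole. The fingers move at their own pace and stop on an object; "squeeze" is the grip in N (left out, the last holds). Time passes only in rows, so rows that repeat a pose let the fingers close. It gives the time, the measured TCP pose, the force and the opening at its end, in the units of the state.
- env.get_state(): the state, without advancing time (a new reading comes with each control period).
- env.read_camera(name): name is "scene" or "top" or "wrist"; returns a dict with "color" (384x512x3 uint8, red, green, blue), "depth" (384x512 float32, m along the optical axis (not along the pixel's ray), 0 where there is no reading), "fx", "fy", "cx", "cy" (pixels), "eye" and "attitude" of the camera in the world. Camera axes: x right, y down, z forward; pixel columns grow to the right and rows downward; lengths in m; the calibration is good to about 2 mm. A picture is of the moment at which its call begins.
- env.hand_in(): hands the job in, once; it reports no verdict.
The state is a dict: "clock": time; "joint_pos": joint angles; "qvel": joint speeds; "tau": joint torques, N m; "tcp_pos": TCP position; "orientation": TCP orientation; "wrist_force": force on the tool from outside, world axes, zero at the start; "ft_torque": the same for the moment, N m; "finger_gap": finger opening in m.
Only numpy, scipy, OpenCV 4.12 (cv2) and the standard library are available. Lean on these libraries where they do the work, as an engineer would, in place of code of your own. Each camera call takes 0.05 s, during which the arm holds its last target. There are 200 camera calls.

TASK

First seat the black stage plate fully home and flat over the two pegs of the white lamp base and let it go. Then lift the two look-alike objectives out of their rack one after the other, the one by the orange dot first and each well clear of the rack, to feel which is the heavier, complete one; the lighter, empty one must end standing in a nest of the rack, let go. Finish while still holding the heavier one in the gripper, upright and still, centred over the lit opening of the seated plate with its underside about 50 mm above the plate, touching nothing else; do not tip an objective over or disturb the bottle, dish or screwdriver.

Things in the scene. Friction and masses are not known exactly. Their poses are not given: they have to be found in the camera images.
- stage_plate: Loose black plate, 56 (x) by 140 (y) by 10 mm, 0.25 kg. Two aluminium rails, 70 mm long, stand mid-way on its long edges to 30 mm above the underside, outer faces 56 mm apart along x: grip over them from above. Round 14 mm peg through-holes at y = +55 and -55 mm; 30 mm opening in the centre. Fits either way round. Origin: centre of underside, z up; starts flat on the bench.
- lamp_base: White fixed box, 130 (x) by 170 (y) by 35 mm high. Two steel pegs, 10 mm thick with tapered tips, stand 17 mm above its top at y = +55 and -55 mm, x = 0; a round lit window between them. Origin: centre of underside, z up. Seated, the plate lies flat on the top, pegs through its holes, its x and y along the box's.
- lamp_window (a point): The centre of the lit window, on the top face of the lamp base, 35 mm above the bench; axes as the lamp base. The seated plate's origin comes to this point.
- rack: A fixed blue block, 80 mm (its x) by 200 mm (its y) by 22 mm high, with two round nests in its top, 44 mm across and 10 mm deep, at y = +60 and -60 mm. Origin at the centre of its underside, z up. The plate and the rack may each stand on either side of the lamp base.
- nest_1 (a point): Centre of the floor of the rack's nest at y = +60 mm, the one with the orange dot beside it, 12 mm above the bench.
- nest_2 (a point): Centre of the floor of the rack's nest at y = -60 mm, 12 mm above the bench.
- objective_1: Microscope objective standing nose up in nest 1, by the orange dot: barrel 38 mm across from its underside to 46 mm up, then a taper to a 22 mm nose, 64 mm high; steel with a yellow band and brass foot. Looks like the other one; the complete one weighs 0.34 to 0.47 kg, the empty one 0.15 to 0.22 kg, either may be which. Origin: centre of underside, z up; yaw has no meaning.
- objective_2: Microscope objective standing nose up in nest 2: barrel 38 mm across from its underside to 46 mm up, then a taper to a 22 mm nose, 64 mm high; steel with a yellow band and brass foot. Looks like the other one; the complete one weighs 0.34 to 0.47 kg, the empty one 0.15 to 0.22 kg, either may be which. Origin: centre of underside, z up; yaw has no meaning.
- oil_bottle: Amber bottle with a black cap, 40 mm across and 85 mm high, standing on the bench. A bystander. Origin at the centre of its underside.
- petri_dish: Clear lidded dish with pink medium, 60 mm across and 15 mm high, on the bench near the robot. A bystander. Origin at the centre of its underside.
- screwdriver: Screwdriver 150 mm long lying on the bench along its own x, beyond the lamp base. A bystander. Origin under it.

How it is judged:
By the outcome, as a careful person would: the job done as asked, in the order asked, and still so for the second after the job is handed in, while the arm keeps its last pose, push and grip.
It also fails if it takes over 72 s, if anything falls off the work surface, if the arm or the gripper's body presses on something with over 40 N, if the wrist force passes 120 N, or if a joint passes its speed limit or range.

## Working session

There is one attempt and no reset: what is moved stays moved. The work goes in short steps, Python scripts to look and compute and a tool call to move; the robot and the scene stay as the last step left them, time stands still between calls to the robot, and variables do not carry over. Pictures are saved under pics/ and viewed, about 8 in all and at most 12, crops included, and the job is handed in when it is done.

Besides the shell and the picture viewer there is one more tool, called after "Emit:" as name(argument=value, ...), one argument or row to a line, values as JSON. servo_tool: Moves the arm, as the interface text tells. Its arguments: {"type":"object","properties":{"targets":{"type":"array","items":{"type":"object","properties":{"xyz":{"type":"array","items":{"type":"number"}},"twist":{"type":"array","items":{"type":"number"}},"jaw":{"type":"number"}}}},"squeeze":{"type":"number"}},"required":["targets"]}

```bash
ls; mkdir -p pics; cat > h.py <<'E'
import numpy as np, cv2
from workcell import env
from scipy.spatial.transform import Rotation as R
def cam(n):
    c=env.read_camera(n); q=np.array(c['attitude'],float)
    c['R']=q if q.shape==(3,3) else R.from_quat(q[[1,2,3,0]]).as_matrix(); c['eye']=np.array(c['eye']); return c
def cloud(c):
    v,u=np.mgrid[:384,:512]; d=c['depth']
    p=np.stack([(u-c['cx'])/c['fx']*d,(v-c['cy'])/c['fy']*d,d],-1)
    return p@c['R'].T+c['eye']
def ray(c,u,v,z):
    r=c['R']@np.array([(u-c['cx'])/c['fx'],(v-c['cy'])/c['fy'],1]); return c['eye']+r*(z-c['eye'][2])/r[2]
def save(n,im,s=1.5): cv2.imwrite('pics/'+n,cv2.resize(im[...,::-1],None,fx=s,fy=s))
E
python3 - <<'E'
from h import *
for n in ['top','scene']:
    c=cam(n); save(n+'0.png',c['color']); print(n,c['eye'],c['attitude'],c['fx'],c['fy'],c['cx'],c['cy'])
    np.savez(n+'0.npz',**c)
print(env.get_state())
E
```

```text
pics
top [ 0.53571746 -0.01857764  0.97742747] [ 0.03204004 -0.70132171  0.71149674 -0.02989463] 371.93830055713124 371.93830055713124 259.5525884604414 191.14801304576952
scene [ 1.29477479 -0.01603649  0.5044502 ] [-0.33629209  0.62358402  0.61970025 -0.33767174] 368.91180695774943 368.91180695774943 253.52772078190299 186.9194630823788
{'clock': 0.1, 'joint_pos': array([-1.26361437e+00,  3.13917557e-01,  4.50925471e-02,  1.30358892e+00,
        8.78811402e-06,  1.43119009e+00]), 'qvel': array([ 0.00315714, -0.00209703,  0.00189455, -0.00066977,  0.00035371,
        0.00013967]), 'tau': array([ 1.31644796e-03, -4.81728709e+01,  2.99242294e+01,  1.28283072e-02,
       -1.66908085e-04,  2.45637307e-05]), 'tcp_pos': array([ 0.24829408, -0.51812925,  0.23050242]), 'orientation': array([-5.25397090e-04,  8.46188598e-01, -5.32882916e-01, -6.14930941e-04]), 'wrist_force': array([ 0.16598753, -0.45436028, -0.98064514]), 'ft_torque': array([ 0.013072  ,  0.04779662, -0.01646446]), 'finger_gap': 0.08515516812307204}
```

View pics/top0.png

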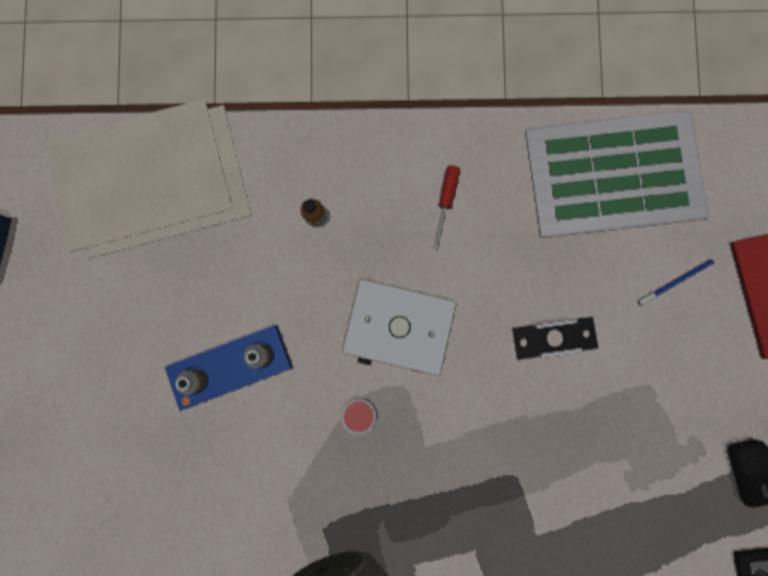

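View pics/scene0.png

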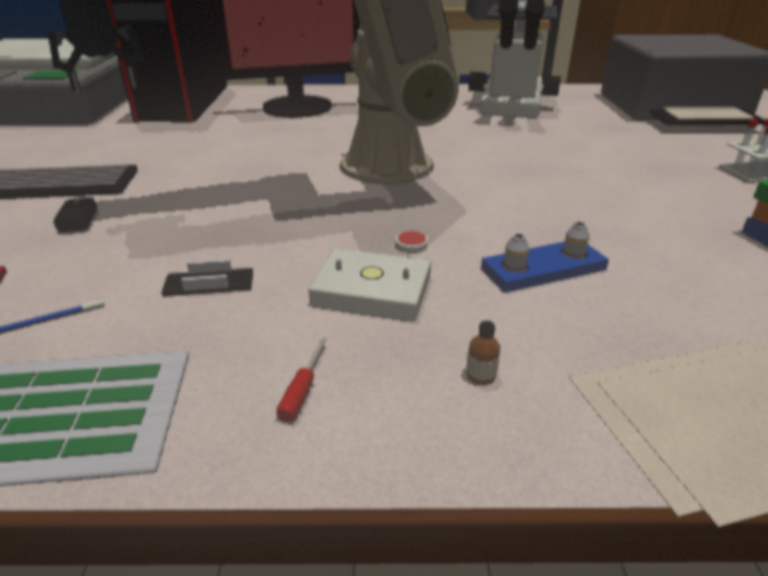

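The top view (1.5×) shows the rack at (229,367), with the orange dot at (185,401) beside the left objective (187,382) and the other objective at (257,356). The lamp base is at (400,327) and the plate at (555,338). The scene view agrees. The bystanders are the bottle (314,212), dish (359,416) and screwdriver (447,205).

```bash
cat > m.py <<'E'
from h import *
class D(dict): pass
def load(n):
    return dict(np.load(n+'0.npz'))
def blob(mask,box):
    m=np.zeros_like(mask,np.uint8); u0,v0,u1,v1=box; m[v0:v1,u0:u1]=mask[v0:v1,u0:u1]
    cs,_=cv2.findContours(m,cv2.RETR_EXTERNAL,cv2.CHAIN_APPROX_NONE)
    return m,max(cs,key=cv2.contourArea)
def rect(c,cnt,z):
    P=np.array([ray(c,u,v,z)[:2] for u,v in cnt[:,0]],np.float32)*1000
    r=cv2.minAreaRect(P); b=cv2.boxPoints(r); e=[b[1]-b[0],b[2]-b[1]]; l=max(e,key=np.linalg.norm)
    return np.round(r[0],1),np.round(sorted(r[1]),1),round(np.degrees(np.arctan2(l[1],l[0]))%180,2)
if __name__=='__main__':
    c=load('top'); im=c['color']; hsv=cv2.cvtColor(im,cv2.COLOR_RGB2HSV); H,S,V=[hsv[...,i].astype(int) for i in range(3)]
    rack,cr=blob((H>100)&(H<130)&(S>100),(100,205,200,285)); print('rack',rect(c,cr,.022))
    d=cloud(c)[...,2]
    print('V bench/base',V[240,300-65],V[215,262],S[215,262],S[240,235],H[215,262])
    pl,cp=blob(V<70,(335,205,405,245)); print('plate black',rect(c,cp,.010))
    for n,box in [('base',(222,180,310,255))]:
        b,cb=blob((S<25)&(V>120),box); print(n,rect(c,cb,.035),cv2.contourArea(cb))
    hc=[(266.6,218,12),(245,213,5),(288,223,5)]
    P=cloud(c); 
    for n,u,v in [('rail',370,216),('plate',370,226),('base',255,205),('obj1',124,255),('obj2',170,238),('rack',145,245),('bench',300,280),('dish',239,277),('bottle',208,140)]:
        print(n,np.round(P[v,u]*1000,1))
    a=im[180:260,220:410]; save('crop1.png',a,4)
    a=im[210:280,105:200]; save('crop2.png',a,6)
E
python3 m.py; python3 -c "
import cv2,numpy as np
a=cv2.imread('pics/crop1.png');b=cv2.imread('pics/crop2.png')[:278]
b=cv2.resize(cv2.imread('pics/crop2.png'),(380,280))
h=np.zeros((600,760,3),np.uint8);h[:320]=a;h[320:600,:380]=b;cv2.imwrite('pics/mix.png',h)"
```

```text
rack (array([486.9, 260.3]), array([ 77.8, 201.2]), np.float32(109.98))
V bench/base 137 146 23 20 35
plate black (array([ 528.8, -299.7]), array([ 54.1, 141. ]), np.float32(97.25))
base (array([553.5, -30.5]), array([186.7, 221.9]), np.float32(89.16)) 6438.0
rail [ 551.5 -296.2   28.8]
plate [ 526.  -303.7   -0.6]
base [583.5  -4.3  34.2]
obj1 [465.9 310.7  77. ]
obj2 [504.8 200.9  76.1]
rack [486.1 278.1  20.7]
bench [ 389.6 -117.5   -1.1]
dish [402.  39.  18.]
bottle [742.3 108.2  80.3]
```

View pics/mix.png

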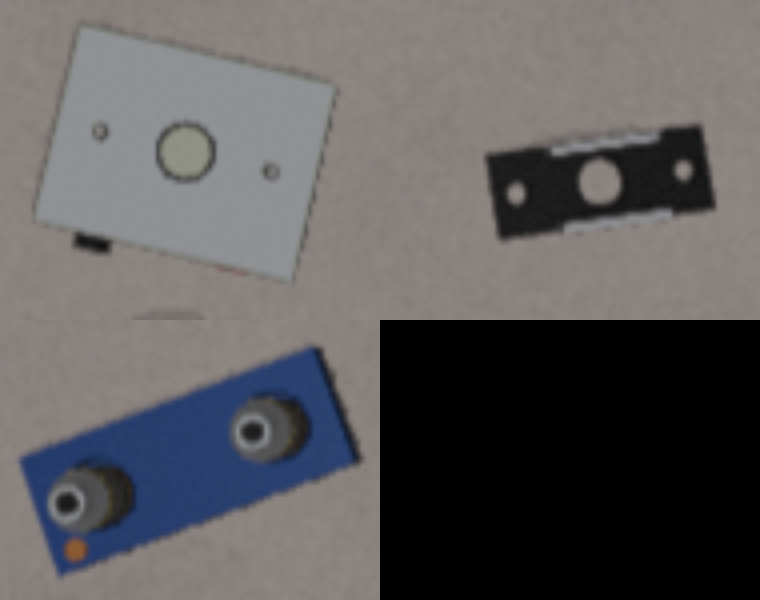

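```bash
cat >> h.py <<'E'
def go(x,y,z,yaw_deg):
    """print shift/twist in tool axes from the present pose to a tool-down pose (tool x at yaw)"""
    s=env.get_state(); q=s['orientation']; A=R.from_quat(q[[1,2,3,0]]).as_matrix()
    a=np.radians(yaw_deg); B=np.array([[np.cos(a),np.sin(a),0],[np.sin(a),-np.cos(a),0],[0,0,-1.]])
    print('t',round(s['clock'],2),'tcp',np.round(s['tcp_pos']*1000,1),'F',np.round(s['wrist_force'],1),'gap',round(s['finger_gap']*1000,1))
    print('xyz',np.round(A.T@(np.array([x,y,z])-s['tcp_pos']),4),'twist',np.round(R.from_matrix(A.T@B).as_rotvec(),4))
def cen(w):
    v,u=np.nonzero(w>0); k=w[v,u]; return (u*k).sum()/k.sum(),(v*k).sum()/k.sum()
E
python3 - <<'E'
from m import *
c=load('top'); im=c['color']; V=im.max(2).astype(float); P=cloud(c)
z=P[...,2]; b,cb=blob((z>.025)&(z<.045),(215,175,312,262)); print('base',rect(c,cb,.035))
def local(u,v,r,f,zz):
    w=np.zeros_like(V); s=np.s_[v-r:v+r+1,u-r:u+r+1]; w[s]=np.clip(f(V[s]),0,None); p=cen(w); return np.array(ray(c,*p,zz)[:2])*1000
# plate holes (bright in black)
h=[local(int(round(220+x/4)),int(round(180+y/4)),r,lambda a:a-70,.010 if r>5 else .01) for x,y,r in [(515,193,4),(600,181,7),(683,170,4)]]
print('holes',np.round(h,1), 'mid',(h[0]+h[2])/2,'d',np.linalg.norm(h[2]-h[0]),'yaw y',np.degrees(np.arctan2(*(h[0]-h[2])[::-1])))
s=np.s_[205:232,253:281]; w=np.zeros_like(V); S=cv2.cvtColor(im,cv2.COLOR_RGB2HSV)[...,1]
k=(im[...,0].astype(int)-im[...,2]>22); w[s]=k[s]; print('window',np.array(ray(c,*cen(w),.035))*1000,w.sum())
for x,y in [(100,131),(271,171)]: print('peg tip',np.round(ray(c,220+x/4,180+y/4,.052)*1000,1))
for n,(x,y) in dict(o1=(67,502),o2=(253,432)).items(): print(n,np.round(ray(c,105+x/4,210+(y-320)/4,.076)*1000,1))
print('dot',ray(c,105+76/4,210+(550-320)/4,.022)*1000)
go(.530,-.299,.20,7.3)
E
```

```text
base (array([546. , -30.2]), array([138.6, 169.1]), np.float32(75.83))
holes [[ 521.7 -245.1]
 [ 528.5 -299.3]
 [ 535.3 -353.7]] mid [ 528.52540269 -299.41949601] d 109.42845172698503 yaw y 97.16448042841523
window [nan nan nan] 0.0
peg tip [563.7  20.6  52. ]
peg tip [537.4 -85.1  52. ]
o1 [464.7 316.5  76. ]
o2 [504.9 205.1  76. ]
dot [430.28884624 330.26942507  22.        ]
t 0.1 tcp [ 248.3 -518.1  230.5] F [ 0.2 -0.5 -1. ] gap 85.2
xyz [-0.0759 -0.3487  0.0307] twist [-1.2000e-03  1.2000e-03 -1.2514e+00]h.py:21: RuntimeWarning: invalid value encountered in scalar divide
  v,u=np.nonzero(w>0); k=w[v,u]; return (u*k).sum()/k.sum(),(v*k).sum()/k.sum()
```

Emit:
servo_tool(
  targets=[
    {"xyz": [-0.076, -0.349, 0.031], "twist": [0, 0, -1.2514], "jaw": 1},
    {"xyz": [-0.076, -0.349, 0.031], "twist": [0, 0, -1.2514], "jaw": 1},
    {"xyz": [-0.076, -0.349, 0.031], "twist": [0, 0, -1.2514], "jaw": 1},
    {"xyz": [-0.076, -0.349, 0.031], "twist": [0, 0, -1.2514], "jaw": 1},
    {"xyz": [-0.076, -0.349, 0.031], "twist": [0, 0, -1.2514], "jaw": 1},
    {"xyz": [-0.076, -0.349, 0.031], "twist": [0, 0, -1.2514], "jaw": 1},
    {"xyz": [-0.076, -0.349, 0.031], "twist": [0, 0, -1.2514], "jaw": 1},
    {"xyz": [-0.076, -0.349, 0.031], "twist": [0, 0, -1.2514], "jaw": 1},
    {"xyz": [-0.076, -0.349, 0.031], "twist": [0, 0, -1.2514], "jaw": 1},
    {"xyz": [-0.076, -0.349, 0.031], "twist": [0, 0, -1.2514], "jaw": 1},
    {"xyz": [-0.076, -0.349, 0.031], "twist": [0, 0, -1.2514], "jaw": 1},
    {"xyz": [-0.076, -0.349, 0.031], "twist": [0, 0, -1.2514], "jaw": 1},
  ],
)

```text
clock: 1.1
tcp_pos: [0.5302, -0.2988, 0.1997]
orientation: [-0.0, 0.998, 0.062, -0.001]
wrist_force: [-1.0, -0.6, -0.5]
finger_gap: 0.0851
```

```bash
python3 - <<'E'
from h import *
c=cam('wrist'); save('w1.png',c['color']); np.savez('wrist0.npz',**c); print(c['eye'],np.round(c['R'],3),c['fx'],c['cx'],c['cy'])
go(.5285,-.2994,.03,7.2)
E
```

```text
[ 0.52013337 -0.21512825  0.34220883] [[ 0.992  0.118  0.04 ]
 [ 0.125 -0.938 -0.323]
 [-0.001  0.326 -0.945]] 344.2149301051692 256.1838280330885 195.74401545515047
t 1.15 tcp [ 529.9 -299.4  200. ] F [-0.4  0.1  1.1] gap 85.6
xyz [-1.2e-03 -1.0e-04  1.7e-01] twist [-0.0004  0.0008 -0.002 ]
```

View pics/w1.png

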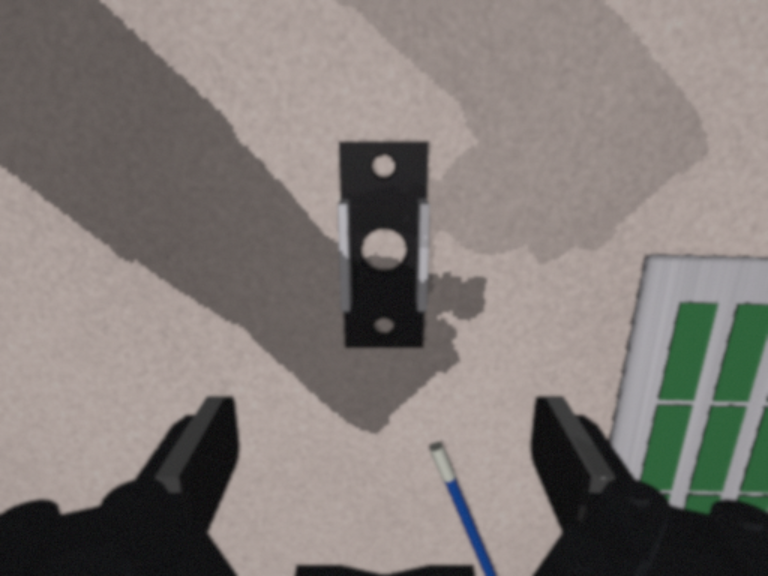

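The wrist view shows the plate almost straight under the jaws, with its holes at (384,166) and (384,325), its opening at (384,248) and the rails on both sides.

```bash
python3 - <<'E'
from m import *
c=load('wrist'); V=c['color'].max(2).astype(float)
def hole(u,v,r):
    w=np.zeros_like(V); u=int(u/1.5);v=int(v/1.5); s=np.s_[v-r:v+r+1,u-r:u+r+1]; a=V[s]; w[s]=a>(a.min()+np.percentile(a,95))/2; p=cen(w); return ray(c,*p,.01)[:2]*1000
h=[hole(*t) for t in [(384,166,11),(384,325,9)]]
m=(h[0]+h[1])/2; y=np.degrees(np.arctan2(*(h[0]-h[1])[::-1]))
print(np.round(h,1),m,np.linalg.norm(h[0]-h[1]),y-90)
pl,cp=blob(V<60,(222,90,290,235)); print(rect(c,cp,.01))
go(m[0]/1000,m[1]/1000,.006,y-90)
E
```

```text
[[ 522.9 -244.2]
 [ 536.6 -351.3]] [ 529.75374094 -297.75107334] 107.97653559017861 7.296130027236572
(array([ 530. , -299.8]), array([ 55.1, 137.4]), np.float32(97.18))
t 1.15 tcp [ 529.9 -299.4  200. ] F [-0.4  0.1  1.1] gap 85.6
xyz [ 0.0002 -0.0016  0.194 ] twist [-0.0004  0.0008 -0.0037]
```

Emit:
servo_tool(
  targets=[
    {"xyz": [0, 0, 0.041], "twist": [0, 0, 0], "jaw": 1},
    {"xyz": [0, 0, 0.082], "jaw": 1, "twist": [0, 0, 0]},
    {"xyz": [0, 0, 0.12], "twist": [0, 0, 0], "jaw": 1},
    {"xyz": [0, 0, 0.15], "twist": [0, 0, 0], "jaw": 1},
    {"xyz": [0, 0, 0.17], "twist": [0, 0, 0], "jaw": 1},
    {"xyz": [0, 0, 0.185], "twist": [0, 0, 0], "jaw": 1},
    {"xyz": [0, 0, 0.193], "twist": [0, 0, 0], "jaw": 1},
    {"xyz": [0, 0, 0.193], "twist": [0, 0, 0], "jaw": 0.5},
    {"xyz": [0, 0, 0.193], "twist": [0, 0, 0], "jaw": 0.5},
    {"xyz": [0, 0, 0.193], "twist": [0, 0, 0], "jaw": 0.4},
    {"xyz": [0, 0, 0.193], "twist": [0, 0, 0], "jaw": 0.4},
    {"xyz": [0, 0, 0.193], "twist": [0, 0, 0], "jaw": 0.4},
  ],
  squeeze=50,
)

```text
clock: 2.15
tcp_pos: [0.5312, -0.3002, 0.0089]
orientation: [0.001, 0.998, 0.063, 0.001]
wrist_force: [0.2, -1.3, 2.7]
finger_gap: 0.0546
```

Emit:
servo_tool(
  targets=[
    {"xyz": [0, 0, -0.01], "twist": [0, 0, 0], "jaw": 0.4},
    {"xyz": [0, 0, -0.04], "twist": [0, 0, 0], "jaw": 0.4},
    {"xyz": [0, 0, -0.08], "twist": [0, 0, 0], "jaw": 0.4},
    {"xyz": [0, 0, -0.12], "twist": [0, 0, 0], "jaw": 0.4},
    {"xyz": [0, 0, -0.12], "twist": [0, 0, 0], "jaw": 0.4},
    {"xyz": [0, 0, -0.12], "twist": [0, 0, 0], "jaw": 0.4},
  ],
)

```text
clock: 2.65
tcp_pos: [0.5323, -0.3006, 0.1313]
orientation: [0.002, 0.998, 0.064, 0.003]
wrist_force: [0.8, -1.2, -3.1]
finger_gap: 0.0553
```

```bash
python3 - <<'E'
from h import *
go(.5506,-.165,.15,-14)
E
```

```text
t 2.65 tcp [ 532.3 -300.6  131.3] F [ 0.8 -1.2 -3.1] gap 55.3
xyz [ 0.0354 -0.1321 -0.0191] twist [ 0.004  -0.0062  0.3718]
```

Emit:
servo_tool(
  targets=[
    {"xyz": [0.033, -0.182, -0.02], "twist": [0.004, -0.006, 0.372], "jaw": 0.4},
    {"xyz": [0.033, -0.182, -0.02], "twist": [0.004, -0.006, 0.372], "jaw": 0.4},
    {"xyz": [0.033, -0.182, -0.02], "twist": [0.004, -0.006, 0.372], "jaw": 0.4},
    {"xyz": [0.033, -0.182, -0.02], "twist": [0.004, -0.006, 0.372], "jaw": 0.4},
    {"xyz": [0.033, -0.182, -0.02], "twist": [0.004, -0.006, 0.372], "jaw": 0.4},
    {"xyz": [0.033, -0.182, -0.02], "twist": [0.004, -0.006, 0.372], "jaw": 0.4},
    {"xyz": [0.033, -0.182, -0.02], "twist": [0.004, -0.006, 0.372], "jaw": 0.4},
  ],
)

```text
clock: 3.23
tcp_pos: [0.539, -0.1127, 0.1462]
orientation: [-0.002, 0.993, -0.12, -0.004]
wrist_force: [-0.5, -0.6, -2.5]
finger_gap: 0.055
```

```bash
python3 - <<'E'
from h import *
c=cam('wrist'); save('w2.png',c['color']); np.savez('wrist0.npz',**c)
go(.5506,-.032,.1,-14)
E
```

```text
t 3.28 tcp [ 539.2 -113.9  146.2] F [ 0.5 -0.4 -2.5] gap 55.1
xyz [-0.0083 -0.0821  0.0465] twist [-0.0025  0.0085  0.0011]
```

View pics/w2.png

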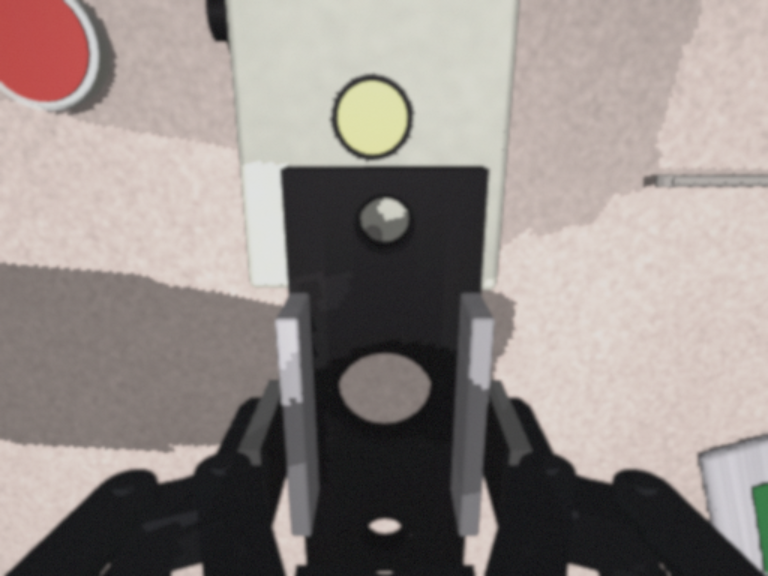

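The wrist view shows the held plate with its front hole at (385,219), opening at (385,388) and rear hole at (385,526). Its front edge runs from (283,168) to (487,168). Beyond it are the lit window at (372,117) and the base's side edges.

```bash
cat > w.py <<'E'
from m import *
c=load('wrist'); im=c['color'].astype(int); V=im.max(2).astype(float)
s=env.get_state(); tcp=s['tcp_pos']*1000
zu=tcp[2]-8.9  # plate underside height now
def hole(u,v,r,thr,z):
    w=np.zeros_like(V); u=int(u/1.5);v=int(v/1.5); q=np.s_[v-r[1]:v+r[1]+1,u-r[0]:u+r[0]+1]; w[q]=V[q]>thr; p=cen(w); print('px',np.round(p,1),w.sum()); return ray(c,*p,z)[:2]*1000
z=(zu+5)/1000
f=hole(385,219,(20,20),60,z); o=hole(385,388,(34,26),60,z); b=hole(385,526,(14,8),60,z)
print('plate holes',np.round([f,o,b],1),'mid',(f+b)/2,'d',np.linalg.norm(f-b),'yaw',np.degrees(np.arctan2(*(f-b)[::-1]))-90)
k=((im[...,0]-im[...,2]>40)&(V>180)).astype(np.uint8); k[:, :210]=0;k[:,290:]=0;k[115:]=0;k[:45]=0
cs,_=cv2.findContours(k,cv2.RETR_EXTERNAL,cv2.CHAIN_APPROX_NONE); cn=max(cs,key=cv2.contourArea)
P=np.array([ray(c,u,v,.035)[:2]*1000 for u,v in cn[:,0]],np.float32); print('window',cv2.fitEllipse(P))
# base side edges: strongest colour gradient near the seen lines
g=cv2.GaussianBlur(im[...,1]*1.0-im[...,0],(0,0),1.0)
for n,(u0,v0,u1,v1) in dict(L=(232,50,242,150),Rr=(517,30,506,155)).items():
    Q=[]
    for v in np.arange(v0,v1,3)/1.5:
        v=int(v); uc=int((u0+(u1-u0)*(v*1.5-v0)/(v1-v0))/1.5); d=np.abs(np.diff(g[v,uc-7:uc+8])); j=np.arange(14)
        d=np.where(d>d.max()*.5,d,0); Q.append(ray(c,uc-7+.5+(j*d).sum()/d.sum(),v,.035)[:2]*1000)
    Q=np.array(Q,np.float32); l=cv2.fitLine(Q,cv2.DIST_HUBER,0,.01,.01).ravel(); print(n,np.round(l,2),'ang',np.degrees(np.arctan2(l[1],l[0])))
E
python3 w.py; python3 -c "
from h import *
go(.55,-.032,.146,-14)"
```

```text
px [256.4 145.5] 755.0
px [256.2 258.2] 2254.0
px [256.1 350.3] 214.0
plate holes [[ 552.8  -57.7]
 [ 539.8 -110.5]
 [ 526.5 -164.1]] mid [ 539.67622466 -110.88397147] d 109.53415304331807 yaw -13.888082551688555
window ((552.6729125976562, -29.709728240966797), (30.95380401611328, 31.057065963745117), 71.85417175292969)
L [ 2.4000e-01  9.7000e-01  4.9267e+02 -6.8400e+00] ang 75.91786
Rr [ 2.5000e-01  9.7000e-01  6.1774e+02 -3.3510e+01] ang 75.692345
t 3.28 tcp [ 539.2 -113.9  146.2] F [ 0.5 -0.4 -2.5] gap 55.1
xyz [-0.0093 -0.0821  0.0005] twist [-0.0025  0.0085  0.0011]
```

Emit:
servo_tool(
  targets=[
    {"xyz": [-0.003, -0.035, 0], "twist": [-0.004, 0.006, 0.005], "jaw": 0.4},
    {"xyz": [-0.0055, -0.065, 0], "twist": [-0.004, 0.006, 0.005], "jaw": 0.4},
    {"xyz": [-0.0068, -0.0819, 0.01], "twist": [-0.004, 0.006, 0.005], "jaw": 0.4},
    {"xyz": [-0.0068, -0.0819, 0.035], "twist": [-0.004, 0.006, 0.005], "jaw": 0.4},
    {"xyz": [-0.0068, -0.0819, 0.06], "twist": [-0.004, 0.006, 0.005], "jaw": 0.4},
    {"xyz": [-0.0068, -0.0819, 0.076], "twist": [-0.004, 0.006, 0.005], "jaw": 0.4},
    {"xyz": [-0.0068, -0.0819, 0.076], "twist": [-0.004, 0.006, 0.005], "jaw": 0.4},
    {"xyz": [-0.0068, -0.0819, 0.076], "twist": [-0.004, 0.006, 0.005], "jaw": 0.4},
    {"xyz": [-0.0068, -0.0819, 0.076], "twist": [-0.004, 0.006, 0.005], "jaw": 0.4},
  ],
)

```text
clock: 4.03
tcp_pos: [0.5533, -0.0342, 0.0721]
orientation: [0.001, 0.992, -0.125, -0.0]
wrist_force: [0.8, 0.4, -2.3]
finger_gap: 0.0551
```

```bash
python3 - <<'E'
from h import *
c=cam('wrist'); save('w3.png',c['color']); np.savez('wrist0.npz',**c)
s=env.get_state(); print(s['tcp_pos'],s['orientation'],s['wrist_force'],s['finger_gap'])
E
```

```text
[ 0.55383662 -0.03414428  0.07266897] [ 7.31620436e-04  9.92142598e-01 -1.25108611e-01  6.04880537e-04] [-0.198452    0.62440803 -2.12785259] 0.054951598862167536
```

View pics/w3.png

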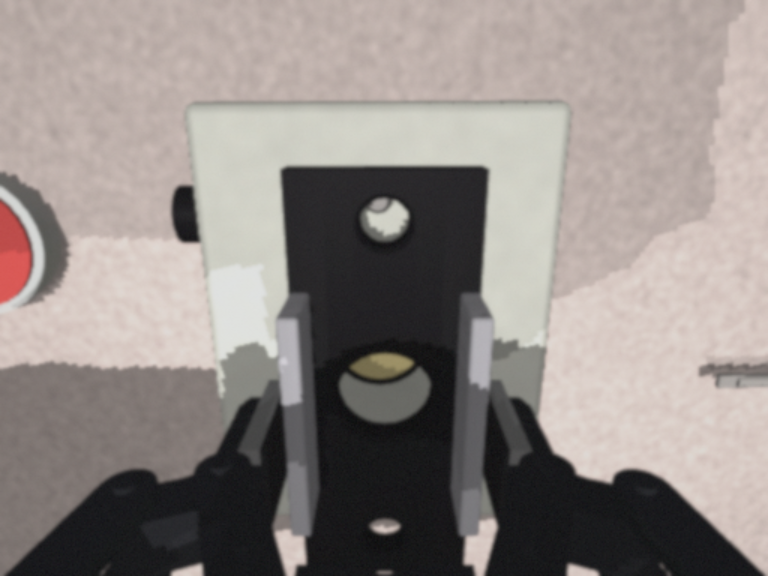

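The plate is over the base. A peg tip shows at the upper left of the front hole, near (378,203), and the window arc shows in the opening at (383,368). The base's far edge runs from (190,103) to (570,103).

```bash
python3 - <<'E'
from m import *
c=load('wrist'); im=c['color']; s=env.get_state(); t=s['tcp_pos']*1000; zu=t[2]-8.9
hc=ray(c,256.4,145.5,(zu+5)/1e3)[:2]*1000; bc=ray(c,256.1,350.3,(zu+5)/1e3)[:2]*1000
yd=(hc-bc)/np.linalg.norm(hc-bc); xd=np.array([yd[1],-yd[0]]); mid=(hc+bc)/2; print('mid',mid,'tcp',t,'yaw',np.degrees(np.arctan2(yd[1],yd[0]))-90)
A,B=[ray(c,u/1.5,v/1.5,.035)[:2]*1000 for u,v in [(190,103),(570,103)]]
e=(B-A)/np.linalg.norm(B-A); n=np.array([-e[1],e[0]]); M=(A+B)/2; print('front edge len',np.linalg.norm(B-A),'yaw',np.degrees(np.arctan2(e[1],e[0])),'base ctr',M-85*n)
d=M-85*n-mid; print('err (base ctr - plate) along tool x, plate y',d@xd,d@yd)
for px in [(378,203)]:
    p=ray(c,px[0]/1.5,px[1]/1.5,.052)[:2]*1000; d=p-hc; print('peg-hole x,y',d@xd,d@yd)
a=im[120:165,232:280]; cv2.imwrite('pics/c3.png',cv2.resize(a[...,::-1],None,fx=10,fy=10,interpolation=cv2.INTER_CUBIC))
E
```

```text
mid [554.11394604 -32.19921243] tcp [553.83661515 -34.14428225  72.66897357] yaw -14.440382516921503
front edge len 123.90266661915948 yaw -14.368073476858786 base ctr [553.05476873 -30.77380315]
err (base ctr - plate) along tool x, plate y -1.3811732611142908 1.1162475556891591
peg-hole x,y -2.0524739418044042 1.6183968726944036
```

View pics/c3.png

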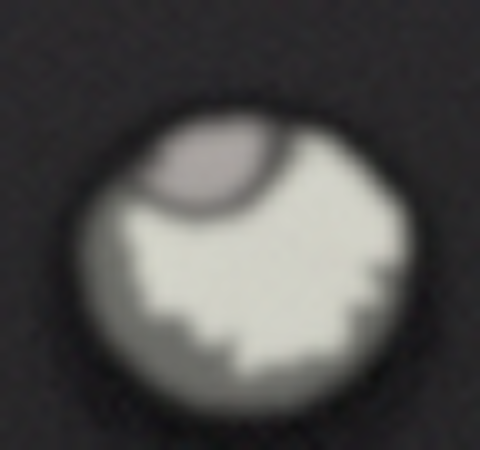

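Emit:
servo_tool(
  targets=[
    {"xyz": [-0.002, -0.0023, 0], "twist": [0, 0, 0], "jaw": 0.4},
    {"xyz": [-0.002, -0.0023, 0], "twist": [0, 0, 0], "jaw": 0.4},
    {"xyz": [-0.002, -0.0023, 0.004], "twist": [0, 0, 0], "jaw": 0.4},
    {"xyz": [-0.002, -0.0023, 0.008], "twist": [0, 0, 0], "jaw": 0.4},
    {"xyz": [-0.002, -0.0023, 0.012], "twist": [0, 0, 0], "jaw": 0.4},
    {"xyz": [-0.002, -0.0023, 0.016], "twist": [0, 0, 0], "jaw": 0.4},
    {"xyz": [-0.002, -0.0023, 0.018], "twist": [0, 0, 0], "jaw": 0.4},
    {"xyz": [-0.002, -0.0023, 0.018], "twist": [0, 0, 0], "jaw": 0.4},
    {"xyz": [-0.002, -0.0023, 0.018], "twist": [0, 0, 0], "jaw": 0.4},
  ],
)

```text
clock: 4.83
tcp_pos: [0.5511, -0.0304, 0.0532]
orientation: [0.001, 0.992, -0.124, -0.001]
wrist_force: [0.0, 0.2, -2.5]
finger_gap: 0.0549
```

```bash
python3 - <<'E'
from h import *
c=cam('wrist'); np.savez('wrist0.npz',**c)
s=env.get_state(); print(s['tcp_pos'],s['orientation'],s['wrist_force'],s['ft_torque'],s['finger_gap'])
im=c['color']; a=im[120:165,232:280]; b=im[225:285,210:300]
k=np.zeros((450,1000,3),np.uint8); k[:450,:480]=cv2.resize(a,None,fx=10,fy=10,interpolation=cv2.INTER_CUBIC); k[:330,500:995]=cv2.resize(b,(495,330)); k=cv2.resize(k,(800,360)); cv2.imwrite('pics/c4.png',k[...,::-1])
E
```

```text
[ 0.55137164 -0.03041103  0.05347032] [ 5.84043615e-04  9.92220491e-01 -1.24490752e-01 -4.57774292e-04] [-0.8120316   0.13245665 -2.73615523] [-0.01381139  0.04904513  0.01971727] 0.05475498527627201
```

View pics/c4.png

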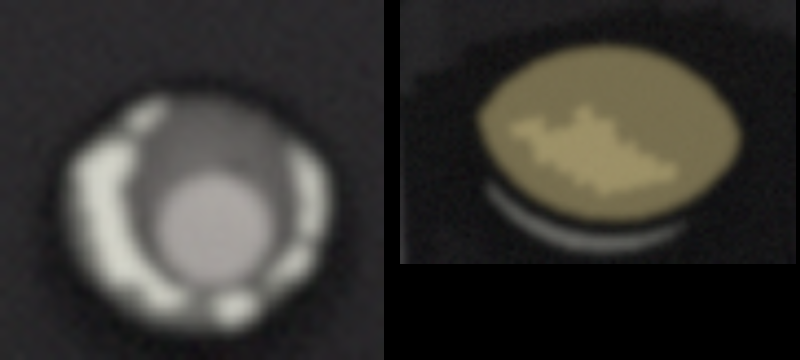

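The peg stands centred inside the front hole at about (215,230) in the crop, with no contact force. I'll lower it the rest of the way.

Emit:
servo_tool(
  targets=[
    {"xyz": [0, 0, 0.003], "twist": [0, 0, 0], "jaw": 0.4},
    {"xyz": [0, 0, 0.006], "twist": [0, 0, 0], "jaw": 0.4},
    {"xyz": [0, 0, 0.008], "twist": [0, 0, 0], "jaw": 0.4},
    {"xyz": [0, 0, 0.009], "twist": [0, 0, 0], "jaw": 0.4},
    {"xyz": [0, 0, 0.0098], "twist": [0, 0, 0], "jaw": 0.4},
    {"xyz": [0, 0, 0.0098], "twist": [0, 0, 0], "jaw": 0.4},
  ],
)

```text
clock: 5.38
tcp_pos: [0.5513, -0.0304, 0.0439]
orientation: [0.001, 0.992, -0.124, -0.0]
wrist_force: [-0.9, -1.0, -1.4]
finger_gap: 0.055
```

Emit:
servo_tool(
  targets=[
    {"xyz": [0, 0, 0.0005], "twist": [0, 0, 0], "jaw": 0.4},
    {"xyz": [0, 0, 0.001], "twist": [0, 0, 0], "jaw": 0.4},
    {"xyz": [0, 0, 0.001], "twist": [0, 0, 0], "jaw": 0.4},
  ],
)

```text
clock: 5.63
tcp_pos: [0.5514, -0.0304, 0.0439]
orientation: [0.001, 0.992, -0.124, -0.0]
wrist_force: [-5.2, 1.0, 6.5]
finger_gap: 0.0547
```

Emit:
servo_tool(
  targets=[
    {"xyz": [0, 0, -0.001], "twist": [0, 0, 0], "jaw": 0.7},
    {"xyz": [0, 0, -0.001], "twist": [0, 0, 0], "jaw": 1},
    {"xyz": [0, 0, -0.001], "twist": [0, 0, 0], "jaw": 1},
    {"xyz": [0, 0, -0.001], "twist": [0, 0, 0], "jaw": 1},
    {"xyz": [0, 0, -0.02], "twist": [0, 0, 0], "jaw": 1},
    {"xyz": [0, 0, -0.06], "twist": [0, 0, 0], "jaw": 1},
    {"xyz": [0, 0, -0.1], "twist": [0, 0, 0], "jaw": 1},
    {"xyz": [0, 0, -0.14], "twist": [0, 0, 0], "jaw": 1},
    {"xyz": [0, 0, -0.16], "twist": [0, 0, 0], "jaw": 1},
    {"xyz": [0, 0, -0.16], "twist": [0, 0, 0], "jaw": 1},
  ],
)

```text
clock: 6.47
tcp_pos: [0.5548, -0.0309, 0.2087]
orientation: [0.001, 0.992, -0.124, 0.005]
wrist_force: [0.9, -0.3, 0.6]
finger_gap: 0.0854
```

```bash
python3 - <<'E'
from m import *
c=cam('wrist'); np.savez('wrist0.npz',**c); V=c['color'].max(2)
P=cloud(c); g=(P[...,2]>.033)&(P[...,2]<.055)&(V<70)&(np.hypot(P[...,0]-.5525,P[...,1]+.031)<.078)
q=P[g]; A=np.c_[q[:,:2]-[.5525,-.031],np.ones(len(q))]; k=np.linalg.lstsq(A,q[:,2],rcond=None)[0]; print('plate plane slope,height',np.round(k*[1,1,1e3],3),len(q),'resid mm',np.std(A@k-q[:,2])*1e3)
V=V.astype(float); dark,cp=blob(V<70,(180,60,330,260)); print('plate',rect(c,cp,.045))
save('w5.png',c['color'],1)
# over rack: midpoint, jaws along tool x; view pose for both objectives
go(.4664,.3167,.25,20)
E
```

```text
plate plane slope,height [-1.0000e-03  1.0000e-03  4.4788e+01] 6869 resid mm 1.2812504478566311
plate (array([552.5, -29.6]), array([ 55.8, 138.4]), np.float32(75.46))
t 6.52 tcp [553.6 -30.7 205.8] F [ 0.7  0.1 -0.3] gap 85.4
xyz [-0.17   -0.315  -0.0455] twist [ 0.0027 -0.0054 -0.5986]
```

View pics/w5.png

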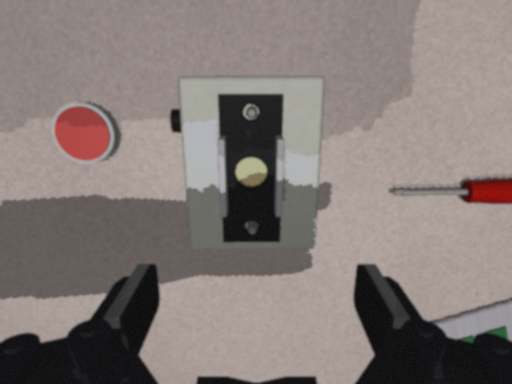

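The plate is seated: its top plane is at 44.8 mm with 0.1% slope and its centre is at (552.5,-29.6). Both pegs show, at (251,112) and (251,228), and the lit window is at (251,172). Next is the rack.

Emit:
servo_tool(
  targets=[
    {"xyz": [-0.17, -0.315, -0.025], "twist": [0, 0, -0.5986], "jaw": 1},
    {"xyz": [-0.17, -0.315, -0.025], "twist": [0, 0, -0.5986], "jaw": 1},
    {"xyz": [-0.17, -0.315, -0.025], "twist": [0, 0, -0.5986], "jaw": 1},
    {"xyz": [-0.17, -0.315, -0.025], "twist": [0, 0, -0.5986], "jaw": 1},
    {"xyz": [-0.17, -0.315, -0.025], "twist": [0, 0, -0.5986], "jaw": 1},
    {"xyz": [-0.17, -0.315, -0.025], "twist": [0, 0, -0.5986], "jaw": 1},
    {"xyz": [-0.17, -0.315, -0.025], "twist": [0, 0, -0.5986], "jaw": 1},
    {"xyz": [-0.17, -0.315, -0.025], "twist": [0, 0, -0.5986], "jaw": 1},
    {"xyz": [-0.17, -0.315, -0.025], "twist": [0, 0, -0.5986], "jaw": 1},
    {"xyz": [-0.17, -0.315, -0.025], "twist": [0, 0, -0.5986], "jaw": 1},
    {"xyz": [-0.17, -0.315, -0.025], "twist": [0, 0, -0.5986], "jaw": 1},
  ],
)

```text
clock: 7.43
tcp_pos: [0.4634, 0.3179, 0.2255]
orientation: [0.001, 0.985, 0.175, -0.002]
wrist_force: [-1.4, -0.7, -0.3]
finger_gap: 0.0851
```

```bash
python3 - <<'E'
from m import *
c=cam('wrist'); np.savez('wrist0.npz',**c); save('w6.png',c['color'],1)
P=cloud(c); z=P[...,2]
for n,x,y in [('o1',.466,.3165),('o2',.507,.204)]:
    near=np.hypot(P[...,0]-x,P[...,1]-y)<.035
    t=near&(z>.068)&(z<.085); print(n,t.sum(),np.round(np.median(P[t],0)*1000,1) if t.any() else '')
    m,cn=blob(t,(0,0,512,384)) if t.any() else (0,0)
    Q=np.array([ray(c,u,v,.076)[:2]*1000 for u,v in cn[:,0]],np.float32); print(cv2.minEnclosingCircle(Q))
go(.4664,.3167,.022,20)
E
```

```text
o1 633 [465.2 321.7  75.7]
((465.1907653808594, 322.36688232421875), 13.216976165771484)
o2 497 [506.3 212.1  75.6]
((506.1061096191406, 212.22152709960938), 14.61728572845459)
t 7.48 tcp [463.8 316.8 225.7] F [-0.4  0.1  0.2] gap 85.4
xyz [0.0032 0.0007 0.2037] twist [0.0015 0.0041 0.0012]
```

View pics/w6.png

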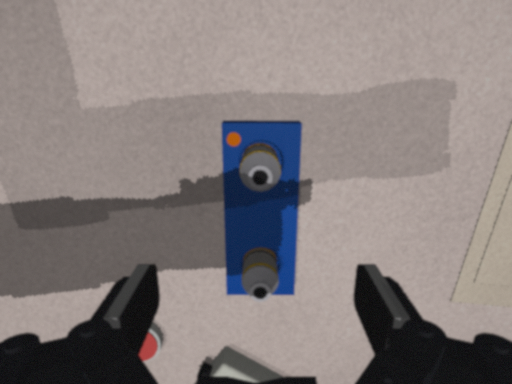

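```bash
python3 - <<'E'
from m import *
c=load('wrist'); im=c['color']; V=im.max(2).astype(float)
for n,u,v,r in [('o1',260,178,7),('o2',260,293,7)]:
    w=np.zeros_like(V); q=np.s_[v-r:v+r+1,u-r:u+r+1]; w[q]=V[q]<60; p=cen(w); print(n,p,w.sum(),ray(c,*p,.076)[:2]*1000)
H=cv2.cvtColor(im,cv2.COLOR_RGB2HSV); b,cb=blob((H[...,0]>100)&(H[...,0]<130)&(H[...,1]>100),(215,110,310,300)); print('rack',rect(c,cb,.022))
w=((im[...,0].astype(int)-im[...,2]>80)); w[:,:220]=0;w[:,250:]=0;w[155:]=0; print('dot',ray(c,*cen(w.astype(float)),.022)*1000)
E
```

```text
o1 (np.float64(259.4968944099379), np.float64(177.88819875776397)) 161.0 [465.98267643 318.843177  ]
o2 (np.float64(259.70093457943926), np.float64(291.85981308411215)) 107.0 [507.18009581 208.53825575]
rack (array([487.3, 265.4]), array([ 78.6, 198.9]), np.float32(110.08))
dot [432.81141705 333.38579861  22.        ]
```

The nose openings are at (260,178) and (260,292), and the orange dot at (234,139) is beside the far one. That puts o1 at about (465.7,317.7). I'll go down and grip it.

Emit:
servo_tool(
  targets=[
    {"xyz": [0.002, 0, 0.041], "twist": [0, 0, 0], "jaw": 1},
    {"xyz": [0.002, 0, 0.082], "twist": [0, 0, 0], "jaw": 1},
    {"xyz": [0.002, 0, 0.12], "twist": [0, 0, 0], "jaw": 1},
    {"xyz": [0.002, 0, 0.155], "twist": [0, 0, 0], "jaw": 1},
    {"xyz": [0.002, 0, 0.18], "twist": [0, 0, 0], "jaw": 1},
    {"xyz": [0.002, 0, 0.195], "twist": [0, 0, 0], "jaw": 1},
    {"xyz": [0.002, 0, 0.202], "twist": [0, 0, 0], "jaw": 1},
    {"xyz": [0.002, 0, 0.202], "twist": [0, 0, 0], "jaw": 0.7},
    {"xyz": [0.002, 0, 0.202], "twist": [0, 0, 0], "jaw": 0.5},
    {"xyz": [0.002, 0, 0.202], "twist": [0, 0, 0], "jaw": 0.3},
    {"xyz": [0.002, 0, 0.202], "twist": [0, 0, 0], "jaw": 0.2},
    {"xyz": [0.002, 0, 0.202], "twist": [0, 0, 0], "jaw": 0.2},
  ],
  squeeze=60,
)

```text
clock: 8.48
tcp_pos: [0.4675, 0.3178, 0.0273]
orientation: [0.0, 0.985, 0.174, 0.001]
wrist_force: [0.1, -0.5, 4.3]
finger_gap: 0.0363
```

Emit:
servo_tool(
  targets=[
    {"xyz": [0, 0, 0], "twist": [0, 0, 0], "jaw": 0.2},
    {"xyz": [0, 0, 0], "twist": [0, 0, 0], "jaw": 0.2},
    {"xyz": [0, 0, 0], "twist": [0, 0, 0], "jaw": 0.2},
  ],
)

```text
clock: 8.73
tcp_pos: [0.4675, 0.3178, 0.0273]
orientation: [0.0, 0.985, 0.174, 0.001]
wrist_force: [-1.4, -2.1, 6.1]
finger_gap: 0.036
```

Emit:
servo_tool(
  targets=[
    {"xyz": [0, 0, -0.01], "twist": [0, 0, 0], "jaw": 0.2},
    {"xyz": [0, 0, -0.03], "twist": [0, 0, 0], "jaw": 0.2},
    {"xyz": [0, 0, -0.06], "twist": [0, 0, 0], "jaw": 0.2},
    {"xyz": [0, 0, -0.09], "twist": [0, 0, 0], "jaw": 0.2},
    {"xyz": [0, 0, -0.115], "twist": [0, 0, 0], "jaw": 0.2},
    {"xyz": [0, 0, -0.12], "twist": [0, 0, 0], "jaw": 0.2},
    {"xyz": [0, 0, -0.12], "twist": [0, 0, 0], "jaw": 0.2},
    {"xyz": [0, 0, -0.12], "twist": [0, 0, 0], "jaw": 0.2},
    {"xyz": [0, 0, -0.12], "twist": [0, 0, 0], "jaw": 0.2},
    {"xyz": [0, 0, -0.12], "twist": [0, 0, 0], "jaw": 0.2},
  ],
)

```text
clock: 9.57
tcp_pos: [0.465, 0.3169, 0.1432]
orientation: [0.001, 0.985, 0.174, -0.003]
wrist_force: [-1.1, -0.1, -5.1]
finger_gap: 0.0356
```

```bash
cat > weigh.py <<'E'
from h import *
F=[];T=[]
for i in range(14):
    c=env.read_camera('wrist'); s=env.get_state(); F.append(s['wrist_force']); T.append(s['tau'])
print('F',np.round(np.mean(F,0),2),'se',np.round(np.std(F,0)/14**.5,2),'tau',np.round(np.mean(T,0),2),s['clock'],s['tcp_pos'],s['orientation'],s['finger_gap'])
np.savez('wrist0.npz',**cam('wrist'))
E
python3 weigh.py
```

```text
F [-0.06 -0.13 -4.18] se [0.13 0.12 0.11] tau [ 0.000e+00 -5.002e+01  3.001e+01  3.000e-02  1.000e-02 -0.000e+00] 10.2667 [0.46645513 0.31761444 0.1455125 ] [ 4.52148326e-04  9.84809254e-01  1.73638488e-01 -4.51851032e-04] 0.035918210751214215
```

4.18 N is about 0.43 kg, so objective 1 is the complete one. I'll return it to nest 1, then lift objective 2 to confirm.

Emit:
servo_tool(
  targets=[
    {"xyz": [0, 0, 0.03], "twist": [0, 0, 0], "jaw": 0.2},
    {"xyz": [0, 0, 0.06], "twist": [0, 0, 0], "jaw": 0.2},
    {"xyz": [0, 0, 0.09], "twist": [0, 0, 0], "jaw": 0.2},
    {"xyz": [0, 0, 0.105], "twist": [0, 0, 0], "jaw": 0.2},
    {"xyz": [0, 0, 0.112], "twist": [0, 0, 0], "jaw": 0.2},
    {"xyz": [0, 0, 0.116], "twist": [0, 0, 0], "jaw": 0.2},
    {"xyz": [0, 0, 0.119], "twist": [0, 0, 0], "jaw": 0.2},
    {"xyz": [0, 0, 0.119], "twist": [0, 0, 0], "jaw": 0.2},
    {"xyz": [0, 0, 0.119], "twist": [0, 0, 0], "jaw": 0.2},
  ],
)

```text
clock: 11.07
tcp_pos: [0.4673, 0.318, 0.0277]
orientation: [0.0, 0.985, 0.174, 0.001]
wrist_force: [0.3, -0.1, -4.7]
finger_gap: 0.0359
```

Emit:
servo_tool(
  targets=[
    {"xyz": [0, 0, 0.001], "twist": [0, 0, 0], "jaw": 0.2},
    {"xyz": [0, 0, 0.001], "twist": [0, 0, 0], "jaw": 0.2},
    {"xyz": [0, 0, 0.001], "twist": [0, 0, 0], "jaw": 0.2},
  ],
)

```text
clock: 11.32
tcp_pos: [0.4674, 0.318, 0.0272]
orientation: [0.0, 0.985, 0.174, 0.001]
wrist_force: [-1.7, -1.9, 6.5]
finger_gap: 0.0358
```

Resting on the nest floor at +6.5 N. Now I'll open and rise.

Emit:
servo_tool(
  targets=[
    {"xyz": [0, 0, -0.001], "twist": [0, 0, 0], "jaw": 0.5},
    {"xyz": [0, 0, -0.001], "twist": [0, 0, 0], "jaw": 0.8},
    {"xyz": [0, 0, -0.001], "twist": [0, 0, 0], "jaw": 1},
    {"xyz": [0, 0, -0.001], "twist": [0, 0, 0], "jaw": 1},
    {"xyz": [0, 0, -0.001], "twist": [0, 0, 0], "jaw": 1},
    {"xyz": [0, 0, -0.03], "twist": [0, 0, 0], "jaw": 1},
    {"xyz": [0, 0, -0.07], "twist": [0, 0, 0], "jaw": 1},
    {"xyz": [0, 0, -0.11], "twist": [0, 0, 0], "jaw": 1},
    {"xyz": [0, 0, -0.12], "twist": [0, 0, 0], "jaw": 1},
    {"xyz": [0, 0, -0.12], "twist": [0, 0, 0], "jaw": 1},
    {"xyz": [0, 0, -0.12], "twist": [0, 0, 0], "jaw": 1},
  ],
)

```text
clock: 12.23
tcp_pos: [0.4668, 0.3178, 0.1458]
orientation: [0.0, 0.985, 0.174, 0.0]
wrist_force: [-0.6, -0.3, -1.0]
finger_gap: 0.0856
```

```bash
python3 weigh.py; python3 - <<'E'
from m import *
c=cam('top'); P=cloud(c); z=P[...,2]; V=c['color'].max(2)
for n,u,v in [('o1',122,255),('o2',168,237)]:
    print(n,np.round(ray(c,u,v,.076)*1000,1),np.round(P[v,u]*1000,1))
go(.5065,.206,.1455,20)
E
```

```text
F [ 0.16  0.06 -0.04] se [0.15 0.1  0.11] tau [ 1.000e-02 -4.796e+01  2.856e+01  2.000e-02 -0.000e+00  0.000e+00] 12.9333 [0.46643462 0.31761632 0.1454392 ] [ 4.60004945e-04  9.84810137e-01  1.73633306e-01 -5.07161637e-04] 0.08511892893261676
o1 [465.9 315.9  76. ] [465.9 315.8  76.4]
o2 [507.3 205.7  76. ] [507.2 206.   75. ]
t 13.03 tcp [466.4 317.6 145.5] F [-0.1 -0.5  0.3] gap 85.6
xyz [-5.000e-04  1.186e-01  1.000e-04] twist [ 0.0008  0.0011 -0.    ]
```

Emit:
servo_tool(
  targets=[
    {"xyz": [0, 0.04, 0], "twist": [0, 0, 0], "jaw": 1},
    {"xyz": [0, 0.08, 0], "twist": [0, 0, 0], "jaw": 1},
    {"xyz": [0, 0.11, 0], "twist": [0, 0, 0], "jaw": 1},
    {"xyz": [0, 0.119, 0.005], "twist": [0, 0, 0], "jaw": 1},
    {"xyz": [0, 0.119, 0.03], "twist": [0, 0, 0], "jaw": 1},
    {"xyz": [0, 0.119, 0.065], "twist": [0, 0, 0], "jaw": 1},
    {"xyz": [0, 0.119, 0.095], "twist": [0, 0, 0], "jaw": 1},
    {"xyz": [0, 0.119, 0.112], "twist": [0, 0, 0], "jaw": 1},
    {"xyz": [0, 0.119, 0.119], "twist": [0, 0, 0], "jaw": 1},
    {"xyz": [0, 0.119, 0.119], "twist": [0, 0, 0], "jaw": 0.8},
    {"xyz": [0, 0.119, 0.119], "twist": [0, 0, 0], "jaw": 0.5},
    {"xyz": [0, 0.119, 0.119], "twist": [0, 0, 0], "jaw": 0.3},
  ],
)

```text
clock: 14.03
tcp_pos: [0.5083, 0.2062, 0.028]
orientation: [0.0, 0.985, 0.174, 0.001]
wrist_force: [-0.5, 0.6, 0.9]
finger_gap: 0.0515
```

Emit:
servo_tool(
  targets=[
    {"xyz": [0, 0, 0], "twist": [0, 0, 0], "jaw": 0.2},
    {"xyz": [0, 0, 0], "twist": [0, 0, 0], "jaw": 0.2},
    {"xyz": [0, 0, 0], "twist": [0, 0, 0], "jaw": 0.2},
    {"xyz": [0, 0, 0], "twist": [0, 0, 0], "jaw": 0.2},
  ],
)

```text
clock: 14.37
tcp_pos: [0.5085, 0.2062, 0.0286]
orientation: [0.0, 0.985, 0.174, 0.001]
wrist_force: [-0.2, -0.2, 5.6]
finger_gap: 0.0373
```

Emit:
servo_tool(
  targets=[
    {"xyz": [0, 0, -0.01], "twist": [0, 0, 0], "jaw": 0.2},
    {"xyz": [0, 0, -0.03], "twist": [0, 0, 0], "jaw": 0.2},
    {"xyz": [0, 0, -0.06], "twist": [0, 0, 0], "jaw": 0.2},
    {"xyz": [0, 0, -0.09], "twist": [0, 0, 0], "jaw": 0.2},
    {"xyz": [0, 0, -0.115], "twist": [0, 0, 0], "jaw": 0.2},
    {"xyz": [0, 0, -0.12], "twist": [0, 0, 0], "jaw": 0.2},
    {"xyz": [0, 0, -0.12], "twist": [0, 0, 0], "jaw": 0.2},
    {"xyz": [0, 0, -0.12], "twist": [0, 0, 0], "jaw": 0.2},
    {"xyz": [0, 0, -0.12], "twist": [0, 0, 0], "jaw": 0.2},
    {"xyz": [0, 0, -0.12], "twist": [0, 0, 0], "jaw": 0.2},
  ],
)

```text
clock: 15.2
tcp_pos: [0.5058, 0.2054, 0.1447]
orientation: [0.001, 0.985, 0.174, -0.002]
wrist_force: [-0.2, -0.3, -1.6]
finger_gap: 0.0372
```

```bash
python3 weigh.py
```

```text
F [ 0.08 -0.15 -1.72] se [0.14 0.11 0.15] tau [ 0.000e+00 -4.676e+01  2.897e+01  2.000e-02  0.000e+00  0.000e+00] 15.9 [0.50717101 0.20577847 0.14660696] [ 4.72309880e-04  9.84811165e-01  1.73627653e-01 -4.30345290e-04] 0.037337339368359965
```

Objective 2 weighs 1.72 N, about 0.18 kg, so it is the empty one. I'll put it back in nest 2.

Emit:
servo_tool(
  targets=[
    {"xyz": [0, 0, 0.03], "twist": [0, 0, 0], "jaw": 0.2},
    {"xyz": [0, 0, 0.06], "twist": [0, 0, 0], "jaw": 0.2},
    {"xyz": [0, 0, 0.09], "twist": [0, 0, 0], "jaw": 0.2},
    {"xyz": [0, 0, 0.105], "twist": [0, 0, 0], "jaw": 0.2},
    {"xyz": [0, 0, 0.112], "twist": [0, 0, 0], "jaw": 0.2},
    {"xyz": [0, 0, 0.116], "twist": [0, 0, 0], "jaw": 0.2},
    {"xyz": [0, 0, 0.119], "twist": [0, 0, 0], "jaw": 0.2},
    {"xyz": [0, 0, 0.12], "twist": [0, 0, 0], "jaw": 0.2},
    {"xyz": [0, 0, 0.12], "twist": [0, 0, 0], "jaw": 0.2},
    {"xyz": [0, 0, 0.12], "twist": [0, 0, 0], "jaw": 0.2},
  ],
)

```text
clock: 16.78
tcp_pos: [0.5072, 0.2058, 0.0284]
orientation: [0.0, 0.985, 0.174, 0.0]
wrist_force: [-3.0, -0.7, 4.3]
finger_gap: 0.0374
```

Emit:
servo_tool(
  targets=[
    {"xyz": [0, 0, -0.001], "twist": [0, 0, 0], "jaw": 0.5},
    {"xyz": [0, 0, -0.001], "twist": [0, 0, 0], "jaw": 0.8},
    {"xyz": [0, 0, -0.001], "twist": [0, 0, 0], "jaw": 1},
    {"xyz": [0, 0, -0.001], "twist": [0, 0, 0], "jaw": 1},
    {"xyz": [0, 0, -0.001], "twist": [0, 0, 0], "jaw": 1},
    {"xyz": [0, 0, -0.03], "twist": [0, 0, 0], "jaw": 1},
    {"xyz": [0, 0, -0.07], "twist": [0, 0, 0], "jaw": 1},
    {"xyz": [0, 0, -0.11], "twist": [0, 0, 0], "jaw": 1},
    {"xyz": [0, 0, -0.12], "twist": [0, 0, 0], "jaw": 1},
    {"xyz": [0, 0, -0.12], "twist": [0, 0, 0], "jaw": 1},
    {"xyz": [0, 0, -0.12], "twist": [0, 0, 0], "jaw": 1},
  ],
)

```text
clock: 17.7
tcp_pos: [0.5076, 0.2059, 0.1469]
orientation: [0.0, 0.985, 0.174, 0.0]
wrist_force: [0.8, -0.3, -1.0]
finger_gap: 0.0855
```

```bash
python3 - <<'E'
from m import *
c=cam('top'); P=cloud(c); V=c['color'].max(2).astype(float)
for n,u,v in [('o1',122,255),('o2',168,237)]:
    t=(np.hypot(P[...,0]-P[v,u,0],P[...,1]-P[v,u,1])<.03)&(P[...,2]>.07); print(n,np.round(np.median(P[t],0)*1000,1),t.sum())
go(.4669,.3178,.1455,20)
E
```

```text
o1 [497.8 161.7 610.3] 6460
o2 [506.6 203.1 629.1] 2789
t 17.75 tcp [506.6 205.6 145.6] F [0.4 0.4 0. ] gap 85.2
xyz [ 0.0011 -0.119  -0.    ] twist [ 0.0006  0.0023 -0.0001]
```

Emit:
servo_tool(
  targets=[
    {"xyz": [0, -0.04, 0], "twist": [0, 0, 0], "jaw": 1},
    {"xyz": [0, -0.08, 0], "twist": [0, 0, 0], "jaw": 1},
    {"xyz": [0, -0.11, 0], "twist": [0, 0, 0], "jaw": 1},
    {"xyz": [0, -0.119, 0.005], "twist": [0, 0, 0], "jaw": 1},
    {"xyz": [0, -0.119, 0.03], "twist": [0, 0, 0], "jaw": 1},
    {"xyz": [0, -0.119, 0.065], "twist": [0, 0, 0], "jaw": 1},
    {"xyz": [0, -0.119, 0.095], "twist": [0, 0, 0], "jaw": 1},
    {"xyz": [0, -0.119, 0.112], "twist": [0, 0, 0], "jaw": 1},
    {"xyz": [0, -0.119, 0.118], "twist": [0, 0, 0], "jaw": 1},
    {"xyz": [0, -0.119, 0.118], "twist": [0, 0, 0], "jaw": 0.8},
    {"xyz": [0, -0.119, 0.118], "twist": [0, 0, 0], "jaw": 0.5},
    {"xyz": [0, -0.119, 0.118], "twist": [0, 0, 0], "jaw": 0.3},
  ],
)

```text
clock: 18.75
tcp_pos: [0.4673, 0.3177, 0.0294]
orientation: [0.0, 0.985, 0.173, 0.0]
wrist_force: [1.0, 0.9, 0.3]
finger_gap: 0.0515
```

Emit:
servo_tool(
  targets=[
    {"xyz": [0, 0, 0], "twist": [0, 0, 0], "jaw": 0.2},
    {"xyz": [0, 0, 0], "twist": [0, 0, 0], "jaw": 0.2},
    {"xyz": [0, 0, 0], "twist": [0, 0, 0], "jaw": 0.2},
    {"xyz": [0, 0, 0], "twist": [0, 0, 0], "jaw": 0.2},
  ],
)

```text
clock: 19.08
tcp_pos: [0.4675, 0.318, 0.0302]
orientation: [0.0, 0.985, 0.174, 0.001]
wrist_force: [0.1, -0.8, 6.1]
finger_gap: 0.0362
```

Emit:
servo_tool(
  targets=[
    {"xyz": [0, 0, -0.01], "twist": [0, 0, 0], "jaw": 0.2},
    {"xyz": [0, 0, -0.03], "twist": [0, 0, 0], "jaw": 0.2},
    {"xyz": [0, 0, -0.06], "twist": [0, 0, 0], "jaw": 0.2},
    {"xyz": [0, 0, -0.09], "twist": [0, 0, 0], "jaw": 0.2},
    {"xyz": [0, 0, -0.12], "twist": [0, 0, 0], "jaw": 0.2},
    {"xyz": [0, 0, -0.145], "twist": [0, 0, 0], "jaw": 0.2},
    {"xyz": [0, 0, -0.15], "twist": [0, 0, 0], "jaw": 0.2},
    {"xyz": [0, 0, -0.15], "twist": [0, 0, 0], "jaw": 0.2},
    {"xyz": [0, 0, -0.15], "twist": [0, 0, 0], "jaw": 0.2},
    {"xyz": [0, 0, -0.15], "twist": [0, 0, 0], "jaw": 0.2},
  ],
)

```text
clock: 19.92
tcp_pos: [0.4651, 0.3169, 0.1761]
orientation: [0.001, 0.985, 0.174, -0.002]
wrist_force: [-0.4, 0.0, -4.9]
finger_gap: 0.0361
```

```bash
python3 weigh.py; python3 - <<'E'
from m import *
c=load('wrist'); save('w7.png',c['color'],1.0)
go(.552,-.0293,.176,-14)
E
```

```text
F [-0.08  0.05 -4.38] se [0.12 0.11 0.14] tau [ 0.000e+00 -4.973e+01  3.076e+01  3.000e-02  1.000e-02 -0.000e+00] 20.6167 [0.46651045 0.31765853 0.17853571] [ 4.32990443e-04  9.84812931e-01  1.73617750e-01 -4.24998624e-04] 0.03602827541438956
t 20.67 tcp [466.5 317.6 178.5] F [-0.2 -0.8 -4.8] gap 36.0
xyz [-0.0382  0.3553  0.0028] twist [0.001  0.0008 0.5933]
```

View pics/w7.png

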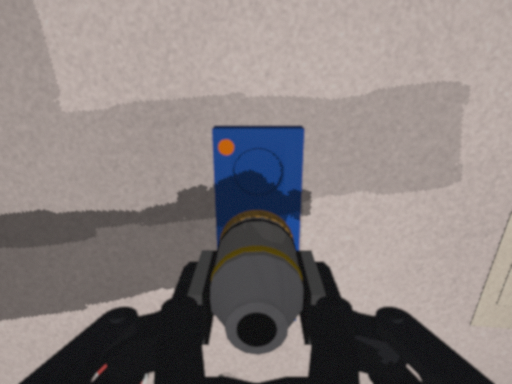

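The objective is held upright, with its nose at (256,328), and nest 1 is empty at (258,170). The re-weigh gives 4.38 N. I'll carry it over the plate.

Emit:
servo_tool(
  targets=[
    {"xyz": [-0.002, 0.015, 0], "twist": [0, 0, 0.05], "jaw": 0.2},
    {"xyz": [-0.005, 0.045, 0], "twist": [0, 0, 0.1], "jaw": 0.2},
    {"xyz": [-0.009, 0.08, 0], "twist": [0, 0, 0.16], "jaw": 0.2},
    {"xyz": [-0.013, 0.117, 0], "twist": [0, 0, 0.22], "jaw": 0.2},
    {"xyz": [-0.017, 0.154, 0], "twist": [0, 0, 0.28], "jaw": 0.2},
    {"xyz": [-0.021, 0.191, 0], "twist": [0, 0, 0.34], "jaw": 0.2},
    {"xyz": [-0.025, 0.228, 0], "twist": [0, 0, 0.4], "jaw": 0.2},
    {"xyz": [-0.029, 0.265, 0], "twist": [0, 0, 0.46], "jaw": 0.2},
    {"xyz": [-0.032, 0.3, 0], "twist": [0, 0, 0.51], "jaw": 0.2},
    {"xyz": [-0.035, 0.33, 0], "twist": [0, 0, 0.55], "jaw": 0.2},
    {"xyz": [-0.037, 0.348, 0], "twist": [0, 0, 0.58], "jaw": 0.2},
    {"xyz": [-0.0382, 0.3553, 0], "twist": [0, 0, 0.5933], "jaw": 0.2},
  ],
)

```text
clock: 21.67
tcp_pos: [0.553, -0.0324, 0.1788]
orientation: [0.001, 0.992, -0.124, 0.0]
wrist_force: [0.3, -0.5, -3.8]
finger_gap: 0.0359
```

Emit:
servo_tool(
  targets=[
    {"xyz": [0, 0, 0.012], "twist": [0, 0, 0], "jaw": 0.2},
    {"xyz": [0, 0, 0.03], "twist": [0, 0, 0], "jaw": 0.2},
    {"xyz": [0, 0, 0.048], "twist": [0, 0, 0], "jaw": 0.2},
    {"xyz": [0, 0, 0.06], "twist": [0, 0, 0], "jaw": 0.2},
    {"xyz": [0, 0, 0.065], "twist": [0, 0, 0], "jaw": 0.2},
    {"xyz": [0, 0, 0.065], "twist": [0, 0, 0], "jaw": 0.2},
    {"xyz": [0, 0, 0.065], "twist": [0, 0, 0], "jaw": 0.2},
    {"xyz": [0, 0, 0.065], "twist": [0, 0, 0], "jaw": 0.2},
    {"xyz": [0, 0, 0.065], "twist": [0, 0, 0], "jaw": 0.2},
    {"xyz": [0, 0, 0.065], "twist": [0, 0, 0], "jaw": 0.2},
  ],
)

```text
clock: 22.5
tcp_pos: [0.5527, -0.0294, 0.1147]
orientation: [0.001, 0.993, -0.122, 0.001]
wrist_force: [0.2, -0.1, -4.9]
finger_gap: 0.036
```

```bash
python3 - <<'E'
from m import *
go(.552,-.0293,.1132,-14)
w=cam('wrist'); np.savez('wrist0.npz',**w); c=cam('scene'); np.savez('scene1.npz',**c)
a=c['color'][70:220,150:420]; im=np.zeros((600,800,3),np.uint8)
im[:395,:711]=cv2.resize(a,(711,395)); im[395:,:273]=cv2.resize(w['color'],(273,205)); im[395:,300:]=0
t=cam('top'); np.savez('top1.npz',**t); im[395:,300:682]=cv2.resize(t['color'][200:320-1,80:303],(382,205)); cv2.imwrite('pics/fin.png',im[...,::-1])
E
```

```text
t 22.5 tcp [552.7 -29.4 114.7] F [ 0.2 -0.1 -4.9] gap 36.0
xyz [-0.0007  0.0001  0.0015] twist [ 0.0011 -0.0012  0.0002]
```

View pics/fin.png

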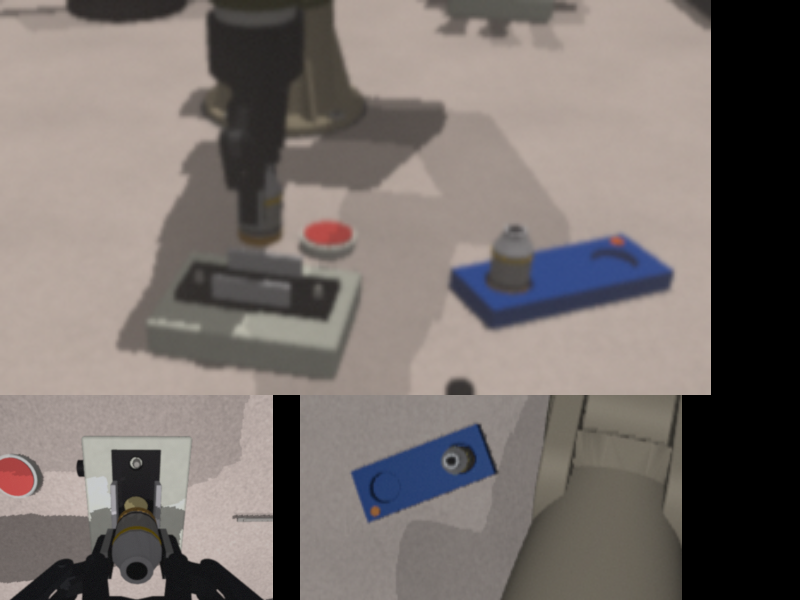

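Scene crop: the objective hangs over the plate, its foot at about (260,240). Objective 2 stands in its nest at (512,262) and the other nest is empty. The dish is unmoved. Now I'll check the centring numerically.

```bash
python3 - <<'E'
from m import *
from scipy.optimize import least_squares
c=load('wrist'); P=cloud(c); V=c['color'].max(2).astype(float); im=c['color']
C=np.array([.5527,-.0294])
def circ(P,lo,hi,r,C,R0=.026):
    q=P[(P[...,2]>lo)&(P[...,2]<hi)&(np.hypot(P[...,0]-C[0],P[...,1]-C[1])<R0)]
    q=q[:,:2]; s=least_squares(lambda p:np.hypot(q[:,0]-p[0],q[:,1]-p[1])-r,C,loss='soft_l1',f_scale=.002); return np.round(s.x*1000,1),len(q),round(np.std(s.fun)*1000,2)
print('wrist barrel low',circ(P,.099,.112,.019,C,.024),'high',circ(P,.115,.135,.019,C,.021))
H=cv2.cvtColor(im,cv2.COLOR_RGB2HSV)
# peg (front) and plate front edge
for nm,(u,v) in dict(peg=(136,463),fl=(111,450),fr=(160,450)).items():
    p=ray(c,u*512/273,(v-395)*512/273,.052 if nm=='peg' else .045)[:2]*1000; print(nm,np.round(p,1))
cs=dict(np.load('scene1.npz')); Ps=cloud(cs)
print('scene barrel',circ(Ps,.098,.115,.019,C,.026))
for z0,z1 in [(.0,.2)]:
    q=Ps[70+200//3:70+245//2.633.__int__() if 0 else 165,240:258]; print('lowest z col',np.round(Ps[156:166,249]*1000,0).tolist())
a,b=[ray(cs,150+u/2.633,70+v/2.633,.052) for u,v in [(198,269),(318,286)]]; print('scene pegs',a*1000,b*1000,(a+b)*500)
Ld,Rd=[ray(cs,150+u/2.633,70+233/2.633,.0965)*1000 for u in (239,282)]; print('scene barrel L/R at foot',Ld,Rd)
t=dict(np.load('top1.npz')); Pt=cloud(t); q=Pt[(np.hypot(Pt[...,0]-.507,Pt[...,1]-.206)<.03)&(Pt[...,2]>.07)&(Pt[...,2]<.085)]; print('o2 nose',np.median(q,0)*1000,len(q))
E
```

```text
wrist barrel low (array([553.7, -26.7]), 829, np.float64(0.31)) high (array([553.5, -27.3]), 562, np.float64(0.27))
peg [565.9  25.2]
fl [542.1  45. ]
fr [595.3  31.7]
scene barrel (array([552.5, -26.8]), 105, np.float64(1.07))
lowest z col [[569.0, -25.0, 114.0], [567.0, -25.0, 110.0], [572.0, -25.0, 110.0], [568.0, -25.0, 106.0], [570.0, -25.0, 104.0], [1295.0, -16.0, 504.0], [571.0, -25.0, 100.0], [401.0, -27.0, 2.0], [408.0, -27.0, 2.0], [528.0, -26.0, 68.0]]
scene pegs [534.63521257 -82.90198932  52.        ] [565.16648286  24.97656931  52.        ] [549.90084772 -28.96271     52.        ]
scene barrel L/R at foot [548.39891625 -44.21911639  96.5       ] [548.84270271  -6.68219898  96.5       ]
o2 nose [504.88035608 205.92986759  75.0643488 ] 73
```

The barrel sits about (+1.8,+2.1) mm off the plate centre in both the wrist and scene views. I'll correct that and lower 1.5 mm.

Emit:
servo_tool(
  targets=[
    {"xyz": [-0.0006, 0.0012, 0.0008], "twist": [0, 0, 0], "jaw": 0.2},
    {"xyz": [-0.0012, 0.0024, 0.0015], "twist": [0, 0, 0], "jaw": 0.2},
    {"xyz": [-0.0012, 0.0024, 0.0015], "twist": [0, 0, 0], "jaw": 0.2},
    {"xyz": [-0.0012, 0.0024, 0.0015], "twist": [0, 0, 0], "jaw": 0.2},
    {"xyz": [-0.0012, 0.0024, 0.0015], "twist": [0, 0, 0], "jaw": 0.2},
    {"xyz": [-0.0012, 0.0024, 0.0015], "twist": [0, 0, 0], "jaw": 0.2},
    {"xyz": [-0.0012, 0.0024, 0.0015], "twist": [0, 0, 0], "jaw": 0.2},
    {"xyz": [-0.0012, 0.0024, 0.0015], "twist": [0, 0, 0], "jaw": 0.2},
    {"xyz": [-0.0012, 0.0024, 0.0015], "twist": [0, 0, 0], "jaw": 0.2},
  ],
)

```text
clock: 23.4
tcp_pos: [0.5503, -0.0314, 0.1123]
orientation: [0.001, 0.993, -0.122, -0.0]
wrist_force: [0.1, -0.4, -4.9]
finger_gap: 0.0362
```

```bash
python3 - <<'E'
from m import *
from scipy.optimize import least_squares
c=cam('wrist'); P=cloud(c); C=np.array([.552,-.029])
q=P[(P[...,2]>.097)&(P[...,2]<.112)&(np.hypot(P[...,0]-C[0],P[...,1]-C[1])<.024)][:,:2]
s=least_squares(lambda p:np.hypot(q[:,0]-p[0],q[:,1]-p[1])-.019,C,loss='soft_l1',f_scale=.002); print('barrel',s.x*1000)
V=c['color'].max(2).astype(float)
# front peg bright face and plate front edge
w=np.zeros_like(V); v0,u0=128,255; a=np.s_[v0-9:v0+10,u0-9:u0+10]; w[a]=V[a]>110; p=cen(w); print('peg->centre',ray(c,*p,.052)[:2]*1000-55*np.array([.245,.970]),w.sum())
s=env.get_state(); print(s['clock'],s['tcp_pos'],'underside',s['tcp_pos'][2]*1e3-18.2,s['orientation'],np.abs(s['qvel']).max(),s['wrist_force'],s['finger_gap'])
E
```

```text
barrel [551.3106154  -28.81363134]
peg->centre [550.50894884 -28.88991269] 158.0
23.45 [ 0.55028864 -0.03139413  0.1122748 ] underside 94.07480267704464 [ 5.92564371e-04  9.92551086e-01 -1.21827273e-01 -3.26662617e-04] 0.0005767847693465058 [-0.71965749 -0.18054629 -3.99971689] 0.036101495300124894
```

```bash
python3 -c "
from workcell import env
print(env.hand_in())"
```

```text
the job is handed in; nothing more can be done
None
```

The job is handed in at about 23.5 s of the 72 s allowed; the hand-in gave no verdict.

- **Plate:** It is seated over both pegs and let go. Its top plane measured 44.8 mm with about 0.1% slope, and its centre is near (552,-29) mm.
- **Objectives:** I lifted objective 1 (orange dot) first, at 4.2–4.4 N, about 0.43 kg, so it is the complete one. Objective 2 read 1.7 N, about 0.18 kg, so it is the empty one. It is standing released in nest 2; the scene and top views show it upright.
- **Final hold:** Objective 1 is gripped upright and still. Its underside is about 49 mm above the plate, worked out from the grip height. The measured barrel axis is (551.3,-28.8) mm. My plate-centre estimates differ by about 1.5 mm, (552.1,-29.1) and (550.5,-28.9), and the axis is within about 1 mm of each.
- **Checks that disagreed:** The cameras differ from each other by 1–3 mm. After the first placing the barrel was about 2–3 mm off centre, so I corrected it.
- **Bystanders:** The dish is unmoved in the last views. I made no final check on the bottle or screwdriver, but no move went near them.

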